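Load two piston gauges with their mass sets

ROBOT

A 6-joint arm with a two-finger parallel gripper is mounted at the origin on the work surface. World frame = base frame: x ahead of the robot, y to its left, z up, the work surface at z = 0. Lengths are in m, angles in degrees, forces in N, time in s.
With the tool pointing down it reaches from about 0.375 to 0.9 m from the base axis. Payload 3.1 kg.
Tool frame: the origin (TCP) lies on the centre line of the jaws, within the pads' length; the fingertips stand 25 mm ahead of it and the grasp point (between the pads) lies 6 mm ahead of it; z points along the fingers, y is the line along which they close (so a half turn about z gives the same grasp; the last joint's range is limited). The gripper opens to 87 mm and grips with 3 to 60 N. Pads are 19 mm wide; open, the fingers measure 117 mm over their backs; the gripper's body (75 mm by 190 mm) begins 51 mm behind the grasp point.
Start: joints at [-80.014, 30.224, 82.088, -0, 67.689, -10.227], TCP at [0.216, -0.586, 0.248] pointing down, gripper open.
Joint ranges: [-176.69, 176.69], [-43.24, 126.21], [12.49, 139.97], [-82, 262], [0, 151.66], [-163.58, 163.58]. Speed limits (degrees/s): [159.86, 159.86, 180, 180, 180, 180].

INTERFACE

Orientations are given as a 3x3 rotation matrix whose columns are the frame's x, y, z axes.
In Python, from rig import * gives the robot as it stands.
- The arm moves only by the tool step_arm, never from a script. Its argument "steps" is a list of rows, each a list of 7 numbers: the shift along the tool's x, y, z normalised to -1 to 1, where 1 is 0.3 m, then the turn, a rotation vector about the tool's x, y, z normalised to -1 to 1, where 1 is 45 degrees, then the gripper's target within -1 to 1 (shut at 1, half-way at 0, fully open at -1). A call has 1 to 8 rows; each row is the pose to reach, as a shift and turn from the pose commanded when the call began, along the tool's axes at that moment; what a row does not reach only later rows make up. A row lasts 1/12 s, in which the tool goes at most 41.7 mm and 7.16 degrees, less where a joint would pass 70% of its speed; a pose out of reach is approached as far as the arm can. A call with a number of a shift or a turn outside -1 to 1 is refused whole. A call with a gripper value outside its range is refused whole. The fingers move at their own pace and stop on an object; the grip force is fixed at half the most. Time passes only in rows, so rows that repeat a pose let the fingers close. It gives the time, the measured TCP pose, the force, the opening and the grip force at its end, in the units of the state.
- read_state(): the state, without advancing time (a new reading comes with each control period).
- capture(name): name is "scene" or "top" or "wrist"; returns a dict with "image" (400x640x3 uint8, red, green, blue), "vertical_fov" (degrees; the focal length in pixels is half the picture's height over the tangent of half this angle, whatever the lens; pixels are square), "cx", "cy" (the principal point, pixels), "world_from_camera" (4x4, takes a point from camera to world coordinates); the wrist camera has in their place "T_tool_cam" (4x4, takes a point from camera to tool coordinates, whose origin is the TCP and whose axes are the flange's). Camera axes: x right, y down, z forward; pixel columns grow to the right and rows downward; lengths in m; the calibration is good to about 2 mm. A picture is of the moment at which its call begins: read the wrist's pose just before it. There is no depth.
- hand_in(): hands the job in; it is judged then, once.
The state is a dict: "time_s": time; "joint_positions": joint angles; "qvel": joint speeds; "tau": joint torques, N m; "position": TCP position; "tcp_rot": TCP orientation; "force": force on the tool from outside, world axes, zero at the start; "moment": the same for the moment, N m; "opening": opening from 0.0 (shut) to 1.0 (fully open); "grasp_force": force on a finger pad.
Only numpy, scipy, OpenCV 4.12 (cv2) and the standard library are available. Lean on these libraries where they do the work, as an engineer would, in place of code of your own. Each camera call takes 0.05 s, during which the arm holds its last target. There are 200 camera calls.

TASK

Load both piston gauges for a comparison run: stack all three steel masses on the gauge with the steel carrier (blue base) and both brass masses on the gauge with the brass carrier (cream base), in each stack the largest at the bottom and the smallest on top, every mass upright and seated flat over the spigot below it. The pistons are delicate, so lower each mass gently until it rests, do not drop it or press it down hard, and leave the multimeter, the bottle and the brush where they are.

Things in the scene. Friction and masses are not known exactly. Their poses are not given: they have to be found in the camera images.
- steel_large_mid (a point): Large silver-grey steel mass: a disc 64 mm across and 24 mm high, standing flat on the bench. On top a central tapered spigot, 20 mm across (14 at the tip), 6 mm high, not counted in the 24 mm; underneath a central recess 30 mm across, 8 mm deep, that fits over the spigot below with 5 mm play. Point: on the axis, 12 mm above the underside, half-way up the disc; z is up.
- steel_medium_mid (a point): Medium silver-grey steel mass: a disc 52 mm across and 22 mm high, standing flat on the bench. On top a central tapered spigot, 20 mm across (14 at the tip), 6 mm high, not counted in the 22 mm; underneath a central recess 30 mm across, 8 mm deep, that fits over the spigot below with 5 mm play. Point: on the axis, 11 mm above the underside, half-way up the disc; z is up.
- steel_small_mid (a point): Small silver-grey steel mass: a disc 40 mm across and 20 mm high, standing flat on the bench. On top a central tapered spigot, 20 mm across (14 at the tip), 6 mm high, not counted in the 20 mm; underneath a central recess 30 mm across, 8 mm deep, that fits over the spigot below with 5 mm play. Point: on the axis, 10 mm above the underside, half-way up the disc; z is up.
- brass_large_mid (a point): Large yellow brass mass: a disc 58 mm across and 24 mm high, standing flat on the bench. On top a central tapered spigot, 20 mm across (14 at the tip), 6 mm high, not counted in the 24 mm; underneath a central recess 30 mm across, 8 mm deep, that fits over the spigot below with 5 mm play. Point: on the axis, 12 mm above the underside, half-way up the disc; z is up.
- brass_small_mid (a point): Small yellow brass mass: a disc 44 mm across and 20 mm high, standing flat on the bench. On top a central tapered spigot, 20 mm across (14 at the tip), 6 mm high, not counted in the 20 mm; underneath a central recess 30 mm across, 8 mm deep, that fits over the spigot below with 5 mm play. Point: on the axis, 10 mm above the underside, half-way up the disc; z is up.
- steel_gauge_seat (a point): Piston gauge with a dark blue base and a steel carrier, fixed on the bench. Base 152 mm across (its bleed valve reaches 88 mm from the axis), 37 mm high; column 66 mm across to 66 mm high; above it the carrier, a disc 48 mm across that does not move, with a spigot like those of the masses. Point: on the axis on the carrier's flat top, at the spigot's foot, 90 mm above the bench, where the first mass's underside rests; z is up.
- brass_gauge_seat (a point): Piston gauge with a cream base and a brass carrier, fixed on the bench. Base 152 mm across (its bleed valve reaches 88 mm from the axis), 37 mm high; column 66 mm across to 66 mm high; above it the carrier, a disc 48 mm across that does not move, with a spigot like those of the masses. Point: on the axis on the carrier's flat top, at the spigot's foot, 90 mm above the bench, where the first mass's underside rests; z is up.
- multimeter: Bystander: yellow handheld multimeter lying on the bench, 150 x 76 mm, 42 mm high over its dial. Origin: centre of its underside; x along its length.
- bottle: Bystander: small white bottle of cleaning fluid with a blue cap, upright, 48 mm in diameter, 115 mm high. Origin: centre of its underside.
- brush: Bystander: flat dust brush with a wooden handle lying on the bench, 160 mm long, 42 mm wide, 20 mm high. Origin: centre of its underside; x along it, towards the bristles.
Mind the look-alikes: they are no part of the job. Leave any green or turquoise look-alike of the part that bears steel_large_mid alone.

How it is judged:
By the outcome, as a careful person would: the job done as asked, in the order asked, and still so for the second after the job is handed in, with the robot touching nothing.
It also fails if it takes over 104 s, if anything falls off the work surface, if the arm or the gripper's body presses on something with over 40 N, if the wrist force passes 120 N, or if a joint passes its speed limit or range.

## Working session

There is one attempt and no reset: what is moved stays moved. The work goes in short steps, Python scripts to look and compute and a tool call to move; the robot and the scene stay as the last step left them, time stands still between calls to the robot, and variables do not carry over. Pictures are saved under pics/ and viewed, at most 14 in all, crops included, and the job is handed in when it is done.

Besides the shell and the picture viewer there is one more tool, called after ">>>" by a JSON object that holds its "name" and its "arguments", one argument or row to a line. step_arm: Moves the arm, as the interface text tells. Scaled input: -1 to 1 covers 0.3 m each way for a shift and 45 degrees each way for a turn. Its arguments: {"type":"object","properties":{"steps":{"type":"array"}},"required":["steps"]}

```bash
mkdir -p pics; python3 - <<'E'
from rig import *
import cv2,pickle
for n in ("scene","top"):
    c=capture(n); cv2.imwrite(f"pics/{n}0.png",c["image"][:,:,::-1]); print(n,c["vertical_fov"],c["cx"],c["cy"],c["world_from_camera"].tolist() if hasattr(c["world_from_camera"],'tolist') else c["world_from_camera"])
    pickle.dump(c,open(n+".pkl","wb"))
s=read_state(); print(s)
E
```

```text
scene 53.578658715589235 316.21594877720315 194.13474549548806 [[-0.3992889468345994, 0.5867164720162625, -0.7045084232289256, 1.1462640843513556], [0.9166326907439667, 0.27121249854096285, -0.29364654075034496, 0.2803715309928086], [0.018784227298249054, -0.7630252696339477, -0.6460956513588751, 0.6804256360071635], [0.0, 0.0, 0.0, 1.0]]
top 46.50185686858346 313.9564917292741 193.51305834166808 [[-0.018050771031919523, -0.9922410242854324, 0.12301186686718135, 0.3334849573782613], [-0.9997713707355139, 0.01932287045654069, 0.00915603270807694, -8.569849355978074e-05], [-0.011461933640744961, -0.12281846930456217, -0.9923629616601475, 1.2334874415662311], [0.0, 0.0, 0.0, 1.0]]
{'time_s': 0.1, 'joint_positions': array([-8.00129575e+01,  3.02735135e+01,  8.21517114e+01, -1.65602063e-03,
        6.76897229e+01, -1.02260233e+01]), 'qvel': array([-0.13009921, -0.18768328, -0.171636  ,  0.05097029,  0.03965655,
        0.02555065]), 'tau': array([-6.45963632e-05, -4.40985882e+01, -1.77150857e+01,  6.35472802e-02,
        5.34121692e-02, -4.88682485e-05]), 'position': array([ 0.21586622, -0.58585803,  0.246656  ]), 'tcp_rot': array([[ 9.38410517e-01,  3.45522157e-01, -3.74263172e-04],
       [ 3.45522202e-01, -9.38408505e-01,  1.97117877e-03],
       [ 3.29874197e-04, -1.97909113e-03, -9.99997987e-01]]), 'force': array([ 0.75091126, -0.86402822,  0.03919794]), 'moment': array([ 0.01299794, -0.01601047, -0.01234973]), 'grasp_force': 0.0, 'opening': 1.0006994254972628}
```

View pics/scene0.png

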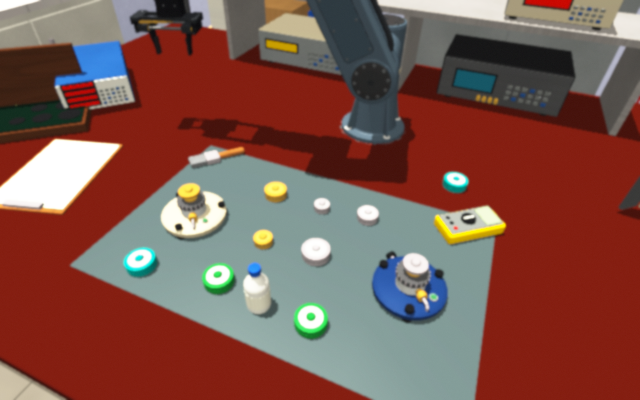

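View pics/top0.png

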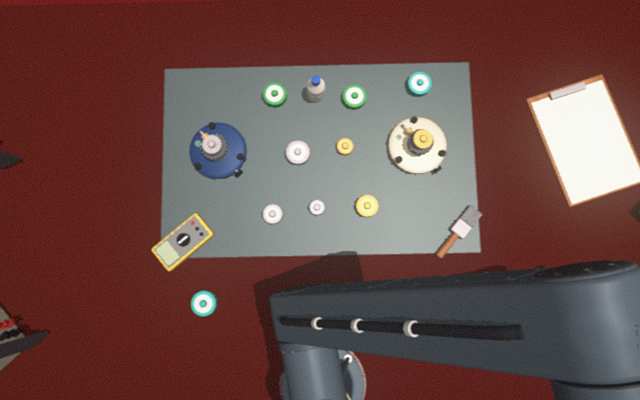

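In both views the three silver masses are at top pixels (298,152), (272,214) and (317,208), and the brass ones at (367,206) and (345,146). The blue gauge carrier is at (211,145) and the cream one at (422,140). The look-alikes for steel_large are green at (274,94) and (354,96), and turquoise at (420,83) and (204,303). I choose the silver one at (298,152) and will check it in a close crop.

```bash
python3 - <<'E'
import pickle,cv2
c=pickle.load(open("top.pkl","rb"));im=c["image"][100:240,180:460,::-1]
a=cv2.resize(im[:, :],None,fx=2.85,fy=2.85,interpolation=cv2.INTER_CUBIC);cv2.imwrite("pics/top_crop.png",a)
E
```

```text
(no output)
```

View pics/top_crop.png

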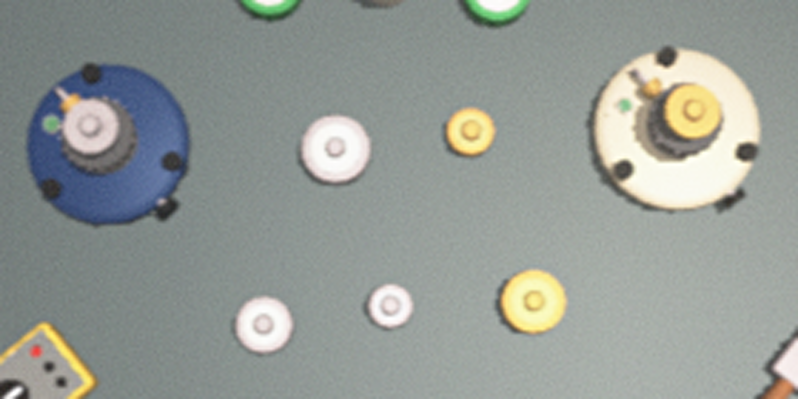

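The crop confirms a plain silver disc at (336,147), the largest of the three, with the green rings as separate parts. The spigot centres in crop pixels are: steel large (336,147), medium (264,324), small (390,305), brass large (534,301), brass small (471,130), blue carrier (91,125) and cream carrier (694,109).

```bash
cat > h.py <<'E'
import numpy as np,pickle,cv2
from rig import *
def ray(c,u,v,z,T=None):
    f=200/np.tan(np.radians(c["vertical_fov"]/2)); T=np.array(c["world_from_camera"] if T is None else T)
    d=T[:3,:3]@[(u-c["cx"])/f,(v-c["cy"])/f,1]; p=T[:3,3]; return p+d*(z-p[2])/d[2]
def look(name):
    s=read_state(); c=capture("wrist"); c["R"]=s["tcp_rot"]; c["p"]=s["position"]
    W=np.eye(4);W[:3,:3]=s["tcp_rot"];W[:3,3]=s["position"]; c["W"]=W@np.array(c["T_tool_cam"])
    pickle.dump(c,open(name+".pkl","wb")); cv2.imwrite(f"pics/{name}.png",c["image"][:,:,::-1]); return c
def proj(c,P):
    f=200/np.tan(np.radians(c["vertical_fov"]/2)); q=np.linalg.inv(c["W"])@np.append(P,1); return c["cx"]+f*q[0]/q[2],c["cy"]+f*q[1]/q[2]
E
python3 - <<'E'
from h import *
c=pickle.load(open("top.pkl","rb"))
for n,u,v,z in [("SL",336,147,.03),("SM",264,324,.028),("SS",390,305,.026),("BL",534,301,.03),("BS",471,130,.026),("SG",91,125,.096),("BG",694,109,.096)]:
    print(n,ray(c,180+(u+.5)/2.85-.5,100+(v+.5)/2.85-.5,z).round(4))
w=capture("wrist"); print(np.round(w["T_tool_cam"],4),w["vertical_fov"],w["cx"],w["cy"])
E
```

```text
SL [0.5957 0.0522 0.03  ]
SM [0.4331 0.1202 0.028 ]
SS [0.4484 0.005  0.026 ]
BL [ 0.4492 -0.1261  0.03  ]
BS [ 0.6101 -0.0732  0.026 ]
SG [0.6055 0.2642 0.096 ]
BG [ 0.6088 -0.2643  0.096 ]
[[ 5.000e-04 -9.612e-01 -2.760e-01  7.580e-02]
 [ 1.000e+00  5.000e-04  1.000e-04 -2.000e-04]
 [ 0.000e+00 -2.760e-01  9.612e-01 -1.373e-01]
 [ 0.000e+00  0.000e+00  0.000e+00  1.000e+00]] 58.72383751818774 320.7665698661651 204.5790167695446
```

>>> {"name": "step_arm", "arguments": {
  "steps": [
    [0.63,-0.585,0,0,0,0.449,-1],
    [0.63,-0.585,0,0,0,0.449,-1],
    [0.63,-0.585,0,0,0,0.449,-1],
    [0.63,-0.585,0,0,0,0.449,-1],
    [0.63,-0.585,0,0,0,0.449,-1],
    [0.63,-0.585,0,0,0,0.449,-1],
    [0.63,-0.585,0,0,0,0.449,-1],
    [0.63,-0.585,0,0,0,0.449,-1]
  ]
}}

```text
time_s: 0.82
position: [0.3334, -0.3533, 0.2474]
tcp_rot: [[1.0, 0.004, -0.001], [0.004, -1.0, 0.002], [-0.001, -0.002, -1.0]]
force: [-0.3, -0.4, 0.4]
opening: 0.999
grasp_force: 0.0
```

>>> {"name": "step_arm", "arguments": {
  "steps": [
    [0.386,-0.757,0,0,0,0,-1],
    [0.386,-0.757,0,0,0,0,-1],
    [0.386,-0.757,0,0,0,0,-1],
    [0.386,-0.757,0,0,0,0,-1],
    [0.386,-0.757,0,0,0,0,-1],
    [0.386,-0.757,0,0,0,0,-1],
    [0.386,-0.757,0,0,0,0,-1],
    [0.386,-0.757,0,0,0,0,-1]
  ]
}}

```text
time_s: 1.48
position: [0.4497, -0.1288, 0.2476]
tcp_rot: [[1.0, 0.004, 0.001], [0.004, -1.0, -0.001], [0.001, 0.001, -1.0]]
force: [0.6, -0.5, 0.6]
opening: 0.999
grasp_force: 0.0
```

```bash
python3 - <<'E'
from h import *
c=look("w1"); print(c["p"],c["R"].round(4))
print(proj(c,[.4492,-.1261,.03]),proj(c,[.4484,.005,.026]),proj(c,[.6101,-.0732,.026]),proj(c,[.6088,-.2643,.096]))
E
```

```text
[ 0.44970332 -0.12882085  0.24756575] [[ 1.0e+00  4.2e-03  7.0e-04]
 [ 4.2e-03 -1.0e+00 -9.0e-04]
 [ 7.0e-04  9.0e-04 -1.0e+00]]
(np.float64(318.1117383354777), np.float64(180.4647342779712)) (np.float64(190.76057376031017), np.float64(179.85751691283906)) (np.float64(260.11172090839256), np.float64(4.95073443482346)) (np.float64(510.7521647457876), np.float64(-17.401419398776454))
```

View pics/w1.png

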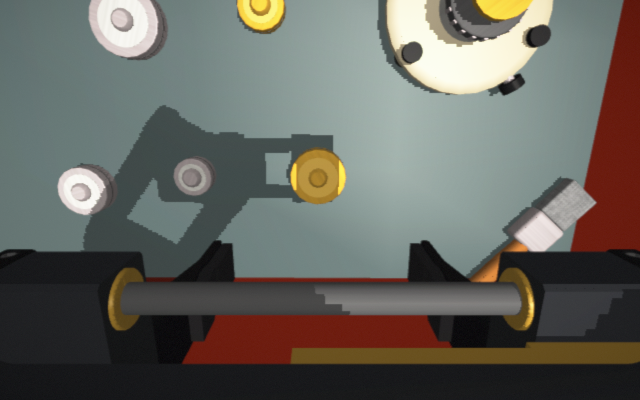

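The brass large spigot is at (318,178) against a prediction of (318,180). Steel small is at (193,177) and brass small at (260,5), so everything agrees to 2-3 mm. I'll descend on brass large.

>>> {"name": "step_arm", "arguments": {
  "steps": [
    [0.003,-0.009,0.66,0,0,0,-1],
    [0.003,-0.009,0.66,0,0,0,-1],
    [0.003,-0.009,0.66,0,0,0,-1],
    [0.003,-0.009,0.66,0,0,0,-1],
    [0.003,-0.009,0.66,0,0,0,-1],
    [0.003,-0.009,0.69,0,0,0,-1],
    [0.003,-0.009,0.715,0,0,0,-1],
    [0.003,-0.009,0.73,0,0,0,-1]
  ]
}}

```text
time_s: 2.2
position: [0.4496, -0.1285, 0.0283]
tcp_rot: [[1.0, -0.002, 0.001], [-0.002, -1.0, -0.0], [0.001, 0.0, -1.0]]
force: [-0.1, -0.5, -0.5]
opening: 1.002
grasp_force: 0.0
```

>>> {"name": "step_arm", "arguments": {
  "steps": [
    [0,0,0,0,0,0,1],
    [0,0,0,0,0,0,1],
    [0,0,0,0,0,0,1],
    [0,0,0,0,0,0,1],
    [0,0,0,0,0,0,1],
    [0,0,0,0,0,0,1]
  ]
}}

```text
time_s: 2.7
position: [0.4497, -0.1265, 0.0294]
tcp_rot: [[1.0, 0.0, 0.001], [0.0, -1.0, -0.0], [0.001, 0.0, -1.0]]
force: [0.4, 0.9, 6.7]
opening: 0.661
grasp_force: 30.0
```

>>> {"name": "step_arm", "arguments": {
  "steps": [
    [0,0,-0.1,0,0,0,1],
    [0,0,-0.3,0,0,0,1],
    [0.1,0.13,-0.4,0,0,0,1],
    [0.35,0.46,-0.633,0,0,0,1],
    [0.35,0.46,-0.633,0,0,0,1],
    [0.35,0.46,-0.633,0,0,0,1],
    [0.35,0.46,-0.633,0,0,0,1],
    [0.35,0.46,-0.633,0,0,0,1]
  ]
}}

```text
time_s: 3.37
position: [0.5613, -0.2728, 0.2236]
tcp_rot: [[1.0, -0.002, 0.015], [-0.002, -1.0, -0.013], [0.015, 0.013, -1.0]]
force: [2.4, -1.2, -4.1]
opening: 0.658
grasp_force: 30.0
```

```bash
python3 - <<'E'
from h import *
c=look("w2"); print(c["p"],c["R"].round(4))
print(proj(c,[.6088,-.2643,.096]), proj(c,c["p"]))
E
```

```text
[ 0.56129617 -0.27278262  0.22355293] [[ 0.9999 -0.0021  0.0154]
 [-0.0019 -0.9999 -0.0132]
 [ 0.0154  0.0132 -0.9998]]
(np.float64(307.24696748006954), np.float64(144.85705416739683)) (np.float64(321.27738573869925), np.float64(285.6683977296321))
```

View pics/w2.png

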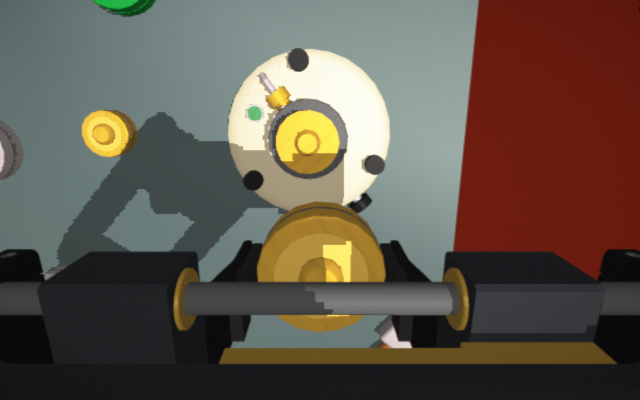

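The carrier spigot is at (307,143) against a prediction of (307,145). The held disc's rim spans columns 258-385, with its far edge near row 203-207. I'll check the disc's offset in the jaws.

```bash
python3 - <<'E'
from h import *
c=pickle.load(open("w2.pkl","rb")); c["W"]=np.array(c["T_tool_cam"])
for z in (.0048,.0288):
  for x in (0,.029,-.029): print(z,x,np.round(proj(c,[x,0,z]),1))
print(np.round(proj(c,[0,.029,.0048]),1),np.round(proj(c,[0,0,-.0012]),1))
c=pickle.load(open("w1.pkl","rb"))
for n,u,v,z in [("BL",318,178,.03),("SS",193,177,.026),("BS",260,5,.026)]: print(n,ray(c,u,v,z,c["W"]).round(4))
c=look("w2b") 
print(c["p"],c["R"].round(4)); print(proj(c,[.6088,-.2643,.096]))
im=c["image"][110:180,260:360,::-1]; im2=c["image"][190:340,240:400,::-1]
a=np.hstack([cv2.resize(im,(400,280)),cv2.resize(im2,(400,375))[:280]]) ; cv2.imwrite("pics/w2c.png",a)
E
```

```text
0.0048 0 [321.3 280.3]
0.0048 0.029 [321.3 218. ]
0.0048 -0.029 [321.2 336.5]
0.0288 0 [321.2 257.6]
0.0288 0.029 [321.2 202.6]
0.0288 -0.029 [321.2 307.9]
[386.7 280.3] [321.3 287.1]
BL [ 0.4518 -0.126   0.03  ]
SS [0.4514 0.0024 0.026 ]
BS [ 0.6101 -0.0731  0.026 ]
[ 0.55825737 -0.26942956  0.22117082] [[ 1.     -0.0018  0.0087]
 [-0.0018 -1.     -0.0071]
 [ 0.0087  0.0071 -0.9999]]
(np.float64(312.7467940730167), np.float64(139.84760635697035))
```

View pics/w2c.png

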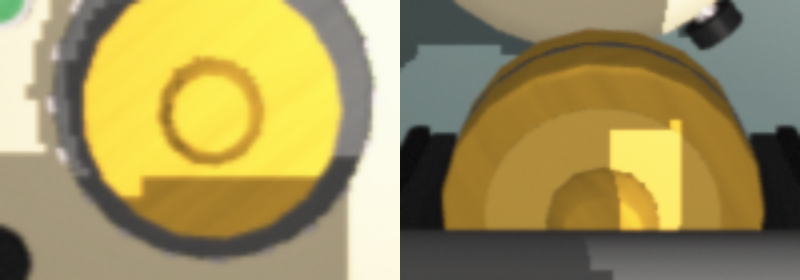

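Offset in the jaws is under 1 mm. The settled carrier spigot is at (313,137.5) against a prediction of (312.7,139.8). Next I move over the carrier.

>>> {"name": "step_arm", "arguments": {
  "steps": [
    [0.1,0,0,0,0,0,1],
    [0.18,0,0,0,0,0,1],
    [0.18,0,0.08,0,0,0,1],
    [0.18,0,0.18,0,0,0,1],
    [0.18,0,0.24,0,0,0,1],
    [0.18,0,0.26,0,0,0,1],
    [0.18,0,0.27,0,0,0,1],
    [0.18,0,0.27,0,0,0,1]
  ]
}}

```text
time_s: 4.13
position: [0.6075, -0.2637, 0.1363]
tcp_rot: [[1.0, 0.0, -0.002], [0.0, -1.0, 0.002], [-0.002, -0.002, -1.0]]
force: [-0.1, -0.3, -5.9]
opening: 0.654
grasp_force: 30.0
```

>>> {"name": "step_arm", "arguments": {
  "steps": [
    [0,0,0,0,0,0,1],
    [0,0,0,0,0,0,1],
    [0,0,0,0,0,0,1]
  ]
}}

```text
time_s: 4.38
position: [0.6091, -0.2651, 0.1391]
tcp_rot: [[1.0, 0.0, 0.002], [0.0, -1.0, -0.002], [0.002, 0.002, -1.0]]
force: [-0.2, 0.1, -5.7]
opening: 0.657
grasp_force: 30.0
```

>>> {"name": "step_arm", "arguments": {
  "steps": [
    [0.002,-0.002,0.02,0,0,0,1],
    [0.002,-0.002,0.035,0,0,0,1],
    [0.002,-0.002,0.045,0,0,0,1],
    [0.002,-0.002,0.052,0,0,0,1],
    [0.002,-0.002,0.056,0,0,0,1],
    [0.002,-0.002,0.058,0,0,0,1],
    [0.002,-0.002,0.058,0,0,0,1],
    [0.002,-0.002,0.058,0,0,0,1]
  ]
}}

```text
time_s: 5.05
position: [0.6091, -0.2641, 0.1201]
tcp_rot: [[1.0, 0.0, 0.0], [0.0, -1.0, -0.0], [0.0, 0.0, -1.0]]
force: [0.2, 0.1, -5.5]
opening: 0.655
grasp_force: 30.0
```

Step down in small increments and watch the force.

>>> {"name": "step_arm", "arguments": {
  "steps": [
    [0,0,0.001,0,0,0,1],
    [0,0,0.002,0,0,0,1],
    [0,0,0.003,0,0,0,1],
    [0,0,0.003,0,0,0,1]
  ]
}}

```text
time_s: 5.38
position: [0.6091, -0.2641, 0.1196]
tcp_rot: [[1.0, 0.0, 0.0], [0.0, -1.0, -0.0], [0.0, 0.0, -1.0]]
force: [-0.4, 0.7, -3.7]
opening: 0.659
grasp_force: 30.0
```

>>> {"name": "step_arm", "arguments": {
  "steps": [
    [0,0,0.001,0,0,0,1],
    [0,0,0.002,0,0,0,1],
    [0,0,0.002,0,0,0,1]
  ]
}}

```text
time_s: 5.63
position: [0.6091, -0.2641, 0.1195]
tcp_rot: [[1.0, 0.0, 0.001], [0.0, -1.0, -0.0], [0.001, 0.0, -1.0]]
force: [-2.0, 1.2, 2.3]
opening: 0.66
grasp_force: 30.0
```

Seated: the force changed from -5.6 N to +2.3 N at exactly grasp height + 90 mm. Release and rise.

>>> {"name": "step_arm", "arguments": {
  "steps": [
    [0,0,0,0,0,0,-1],
    [0,0,0,0,0,0,-1],
    [0,0,0,0,0,0,-1],
    [0,0,0,0,0,0,-1],
    [0,0,-0.03,0,0,0,-1],
    [0,0,-0.12,0,0,0,-1],
    [0,0,-0.26,0,0,0,-1],
    [0,0,-0.26,0,0,0,-1]
  ]
}}

```text
time_s: 6.3
position: [0.6134, -0.2666, 0.2051]
tcp_rot: [[1.0, 0.0, 0.013], [0.0, -1.0, -0.008], [0.013, 0.008, -1.0]]
force: [1.0, -0.1, 1.8]
opening: 0.996
grasp_force: 0.0
```

>>> {"name": "step_arm", "arguments": {
  "steps": [
    [0.004,-0.637,0,0,0,0,-1],
    [0.004,-0.637,0,0,0,0,-1],
    [0.004,-0.637,0,0,0,0,-1],
    [0.004,-0.637,0,0,0,0,-1],
    [0.004,-0.637,0,0,0,0,-1],
    [0.004,-0.637,0,0,0,0,-1],
    [0.004,-0.637,0,0,0,0,-1],
    [0.004,-0.637,0,0,0,0,-1]
  ]
}}

```text
time_s: 6.97
position: [0.6108, -0.0736, 0.1972]
tcp_rot: [[1.0, 0.001, 0.002], [0.001, -1.0, -0.001], [0.002, 0.001, -1.0]]
force: [0.2, 0.0, 0.3]
opening: 1.0
grasp_force: 0.0
```

```bash
python3 - <<'E'
from h import *
c=look("w3"); print(c["p"],c["R"].round(4))
print(proj(c,[.6101,-.0732,.026]),proj(c,[.5957,.0522,.03]))
w=capture("scene"); cv2.imwrite("s.png",w["image"][:,:,::-1])
a=cv2.resize(w["image"][150:270,130:290,::-1],(400,300),interpolation=cv2.INTER_CUBIC)
b=cv2.resize(c["image"][100:280,100:400,::-1],(400,240)); b=cv2.copyMakeBorder(b,0,60,0,0,0)
cv2.imwrite("pics/w3c.png",np.hstack([a,b]))
E
```

```text
[ 0.61081161 -0.07356945  0.19720953] [[ 1.0e+00  5.0e-04  1.7e-03]
 [ 5.0e-04 -1.0e+00 -1.1e-03]
 [ 1.7e-03  1.1e-03 -1.0e+00]]
(np.float64(320.3819348647791), np.float64(191.79029492492322)) (np.float64(180.00582726192553), np.float64(208.42792098362935))
```

View pics/w3c.png

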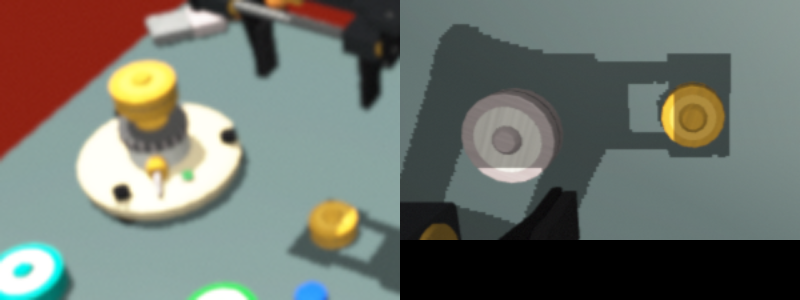

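Brass large sits flat on the cream gauge. Brass small is at wrist pixel (320,188.5) against a prediction of (320,192), so its x is about 0.611. Descend and grip.

>>> {"name": "step_arm", "arguments": {
  "steps": [
    [0.002,-0.001,0.14,0,0,0,-1],
    [0.002,-0.001,0.28,0,0,0,-1],
    [0.002,-0.001,0.42,0,0,0,-1],
    [0.002,-0.001,0.5,0,0,0,-1],
    [0.002,-0.001,0.54,0,0,0,-1],
    [0.002,-0.001,0.56,0,0,0,-1],
    [0.002,-0.001,0.56,0,0,0,-1],
    [0.002,-0.001,0.56,0,0,0,-1]
  ]
}}

```text
time_s: 7.73
position: [0.612, -0.0736, 0.0298]
tcp_rot: [[1.0, -0.001, 0.003], [-0.001, -1.0, -0.001], [0.003, 0.001, -1.0]]
force: [-0.4, 0.5, -0.4]
opening: 1.004
grasp_force: 0.0
```

>>> {"name": "step_arm", "arguments": {
  "steps": [
    [0,0,0,0,0,0,1],
    [0,0,0,0,0,0,1],
    [0,0,0,0,0,0,1],
    [0,0,0,0,0,0,1],
    [0,0,0,0,0,0,1],
    [0,0,0,0,0,0,1],
    [0,0,0,0,0,0,1]
  ]
}}

```text
time_s: 8.32
position: [0.6108, -0.0726, 0.0287]
tcp_rot: [[1.0, 0.0, 0.0], [0.0, -1.0, -0.0], [0.0, 0.0, -1.0]]
force: [-1.4, -0.5, -0.1]
opening: 0.555
grasp_force: 0.0
```

>>> {"name": "step_arm", "arguments": {
  "steps": [
    [0,0,0,0,0,0,1],
    [0,0,0,0,0,0,1],
    [0,0,0,0,0,0,1],
    [0,0,0,0,0,0,1]
  ]
}}

```text
time_s: 8.65
position: [0.6107, -0.0726, 0.0286]
tcp_rot: [[1.0, 0.0, -0.0], [0.0, -1.0, 0.0], [-0.0, -0.0, -1.0]]
force: [0.2, 1.0, 1.7]
opening: 0.497
grasp_force: 30.0
```

>>> {"name": "step_arm", "arguments": {
  "steps": [
    [0,0,-0.05,0,0,0,1],
    [0,0,-0.15,0,0,0,1],
    [0,0,-0.28,0,0,0,1],
    [0,0,-0.4,0,0,0,1],
    [0,0,-0.5,0,0,0,1],
    [0,0.06,-0.533,0,0,0,1],
    [0,0.12,-0.533,0,0,0,1],
    [0,0.12,-0.533,0,0,0,1]
  ]
}}

```text
time_s: 9.32
position: [0.6116, -0.1118, 0.1897]
tcp_rot: [[1.0, -0.002, 0.003], [-0.002, -1.0, -0.003], [0.003, 0.003, -1.0]]
force: [0.3, -0.0, -1.4]
opening: 0.5
grasp_force: 30.0
```

>>> {"name": "step_arm", "arguments": {
  "steps": [
    [-0.004,0.13,0,0,0,0,1],
    [-0.004,0.26,0,0,0,0,1],
    [-0.004,0.39,0,0,0,0,1],
    [-0.004,0.48,0,0,0,0,1],
    [-0.004,0.51,0,0,0,0,1],
    [-0.004,0.518,0,0,0,0,1],
    [-0.004,0.518,0.01,0,0,0,1],
    [-0.004,0.518,0.03,0,0,0,1]
  ]
}}

```text
time_s: 9.98
position: [0.6095, -0.2623, 0.1792]
tcp_rot: [[1.0, 0.001, -0.0], [0.001, -1.0, 0.001], [-0.0, -0.001, -1.0]]
force: [0.3, -0.2, -1.9]
opening: 0.495
grasp_force: 30.0
```

>>> {"name": "step_arm", "arguments": {
  "steps": [
    [0,0,0.04,0,0,0,1],
    [0,0,0.07,0,0,0,1],
    [0,0,0.09,0,0,0,1],
    [0,0,0.1,0,0,0,1],
    [0,0,0.1,0,0,0,1],
    [0,0,0.1,0,0,0,1],
    [0,0,0.1,0,0,0,1],
    [0,0,0.1,0,0,0,1]
  ]
}}

```text
time_s: 10.65
position: [0.61, -0.2643, 0.15]
tcp_rot: [[1.0, 0.0, 0.001], [0.0, -1.0, -0.001], [0.001, 0.001, -1.0]]
force: [0.2, -0.5, -1.9]
opening: 0.494
grasp_force: 30.0
```

>>> {"name": "step_arm", "arguments": {
  "steps": [
    [0,0,0.008,0,0,0,1],
    [0,0,0.014,0,0,0,1],
    [0,0,0.018,0,0,0,1],
    [0,0,0.021,0,0,0,1],
    [0,0,0.022,0,0,0,1],
    [0,0,0.022,0,0,0,1],
    [0,0,0.022,0,0,0,1]
  ]
}}

```text
time_s: 11.23
position: [0.6096, -0.2641, 0.1428]
tcp_rot: [[1.0, 0.0, 0.0], [0.0, -1.0, -0.0], [0.0, 0.0, -1.0]]
force: [-0.7, -0.4, -1.2]
opening: 0.498
grasp_force: 30.0
```

>>> {"name": "step_arm", "arguments": {
  "steps": [
    [0,0,0.001,0,0,0,1],
    [0,0,0.002,0,0,0,1],
    [0,0,0.002,0,0,0,1],
    [0,0,0.002,0,0,0,1]
  ]
}}

```text
time_s: 11.57
position: [0.6097, -0.2641, 0.1426]
tcp_rot: [[1.0, 0.0, 0.0], [0.0, -1.0, -0.0], [0.0, 0.0, -1.0]]
force: [-0.5, 0.6, 0.5]
opening: 0.499
grasp_force: 30.0
```

Contact. Release, rise and head for steel large.

>>> {"name": "step_arm", "arguments": {
  "steps": [
    [0,0,0,0,0,0,-1],
    [0,0,0,0,0,0,-1],
    [0,0,0,0,0,0,-1],
    [0,0,0,0,0,0,-1],
    [0,0,-0.03,0,0,0,-1],
    [0,0,-0.12,0,0,0,-1],
    [0,0,-0.25,0,0,0,-1],
    [0,0,-0.25,0,0,0,-1]
  ]
}}

```text
time_s: 12.23
position: [0.6137, -0.2664, 0.2257]
tcp_rot: [[1.0, 0.0, 0.013], [0.0, -1.0, -0.008], [0.013, 0.008, -1.0]]
force: [1.6, -1.5, 0.6]
opening: 0.975
grasp_force: 0.0
```

>>> {"name": "step_arm", "arguments": {
  "steps": [
    [-0.042,-1,0,0,0,0,-1],
    [-0.042,-1,0,0,0,0,-1],
    [-0.042,-1,0,0,0,0,-1],
    [-0.042,-1,0,0,0,0,-1],
    [-0.042,-1,0,0,0,0,-1],
    [-0.042,-1,0,0,0,0,-1],
    [-0.042,-1,0,0,0,0,-1],
    [-0.042,-1,0,0,0,0,-1]
  ]
}}

```text
time_s: 12.9
position: [0.5958, 0.0422, 0.2181]
tcp_rot: [[1.0, 0.005, 0.0], [0.005, -1.0, 0.003], [0.0, -0.003, -1.0]]
force: [0.5, -0.6, -0.2]
opening: 1.0
grasp_force: 0.0
```

```bash
python3 - <<'E'
from h import *
c=look("w4"); print(c["p"],c["R"].round(4))
print(proj(c,[.597,.0522,.03]))
w=capture("scene")
a=cv2.resize(w["image"][150:270,130:290,::-1],(400,300),interpolation=cv2.INTER_CUBIC)
b=cv2.resize(c["image"][100:280,150:450,::-1],(400,240)); b=cv2.copyMakeBorder(b,0,60,0,0,0)
cv2.imwrite("pics/w4c.png",np.hstack([a,b]))
E
```

```text
[0.59581703 0.04215971 0.21811766] [[ 1.0e+00  5.3e-03  1.0e-04]
 [ 5.3e-03 -1.0e+00  2.8e-03]
 [ 1.0e-04 -2.8e-03 -1.0e+00]]
(np.float64(310.87145093254304), np.float64(185.13201550876144))
```

View pics/w4c.png

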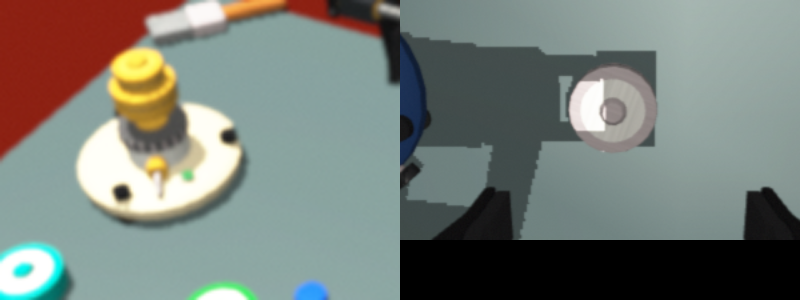

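Both brass masses are seated. Steel large is at wrist pixel (310,182.5), which gives about (0.597, 0.053).

>>> {"name": "step_arm", "arguments": {
  "steps": [
    [0,-0.056,0.08,0,0,0,-1],
    [0,-0.056,0.2,0,0,0,-1],
    [0,-0.056,0.33,0,0,0,-1],
    [0,-0.056,0.46,0,0,0,-1],
    [0,-0.056,0.56,0,0,0,-1],
    [0,-0.056,0.61,0,0,0,-1],
    [0,-0.056,0.63,0,0,0,-1],
    [0,-0.056,0.63,0,0,0,-1]
  ]
}}

```text
time_s: 13.67
position: [0.5968, 0.0508, 0.0272]
tcp_rot: [[1.0, -0.002, -0.002], [-0.002, -1.0, -0.0], [-0.002, 0.0, -1.0]]
force: [0.2, 0.0, 0.3]
opening: 0.995
grasp_force: 0.0
```

>>> {"name": "step_arm", "arguments": {
  "steps": [
    [0,0,0,0,0,0,1],
    [0,0,0,0,0,0,1],
    [0,0,0,0,0,0,1],
    [0,0,0,0,0,0,1],
    [0,0,0,0,0,0,1],
    [0,0,0,0,0,0,1],
    [0,0,0,0,0,0,1],
    [0,0,0,0,0,0,1]
  ]
}}

```text
time_s: 14.33
position: [0.5976, 0.0528, 0.0292]
tcp_rot: [[1.0, 0.0, 0.002], [0.0, -1.0, -0.0], [0.002, 0.0, -1.0]]
force: [-0.1, -0.1, 6.4]
opening: 0.732
grasp_force: 30.0
```

>>> {"name": "step_arm", "arguments": {
  "steps": [
    [0,0,-0.05,0,0,0,1],
    [0,0,-0.18,0,0,0,1],
    [-0.02,0,-0.31,0,0,0,1],
    [-0.05,-0.05,-0.44,0,0,0,1],
    [-0.14,-0.15,-0.5,0,0,0,1],
    [-0.14,-0.28,-0.57,0,0,0,1],
    [-0.14,-0.42,-0.63,0,0,0,1],
    [-0.14,-0.55,-0.63,0,0,0,1]
  ]
}}

```text
time_s: 15.0
position: [0.555, 0.2126, 0.2191]
tcp_rot: [[1.0, -0.001, 0.003], [-0.001, -1.0, -0.0], [0.003, 0.0, -1.0]]
force: [2.3, -1.1, -4.1]
opening: 0.726
grasp_force: 30.0
```

>>> {"name": "step_arm", "arguments": {
  "steps": [
    [0,-0.1,0,0,0,0,1],
    [0,-0.15,0,0,0,0,1],
    [0,-0.155,0,0,0,0,1],
    [0,-0.155,0,0,0,0,1],
    [0,-0.155,0,0,0,0,1],
    [0,-0.155,0,0,0,0,1]
  ]
}}

```text
time_s: 15.5
position: [0.5546, 0.2566, 0.2159]
tcp_rot: [[1.0, -0.001, -0.002], [-0.001, -1.0, -0.001], [-0.002, 0.001, -1.0]]
force: [0.2, 0.0, -4.9]
opening: 0.73
grasp_force: 30.0
```

```bash
python3 - <<'E'
from h import *
c=look("w5"); print(c["p"],c["R"].round(4))
print(proj(c,[.6055,.2642,.096]))
c2=dict(c); c2["W"]=np.array(c["T_tool_cam"])
print(proj(c2,[.032,0,.005]),proj(c2,[.032,0,.029]))
cv2.imwrite("pics/w5c.png",cv2.resize(c["image"][60:300,160:480,::-1],(800,600)))
E
```

```text
[0.55457133 0.25656656 0.21585813] [[ 1.     -0.0014 -0.0021]
 [-0.0014 -1.     -0.0013]
 [-0.0021  0.0013 -1.    ]]
(np.float64(310.0973414731309), np.float64(138.22003608863704))
(np.float64(321.3274346229547), np.float64(211.07996500317796)) (np.float64(321.252977434915), np.float64(196.50736910963923))
```

View pics/w5c.png

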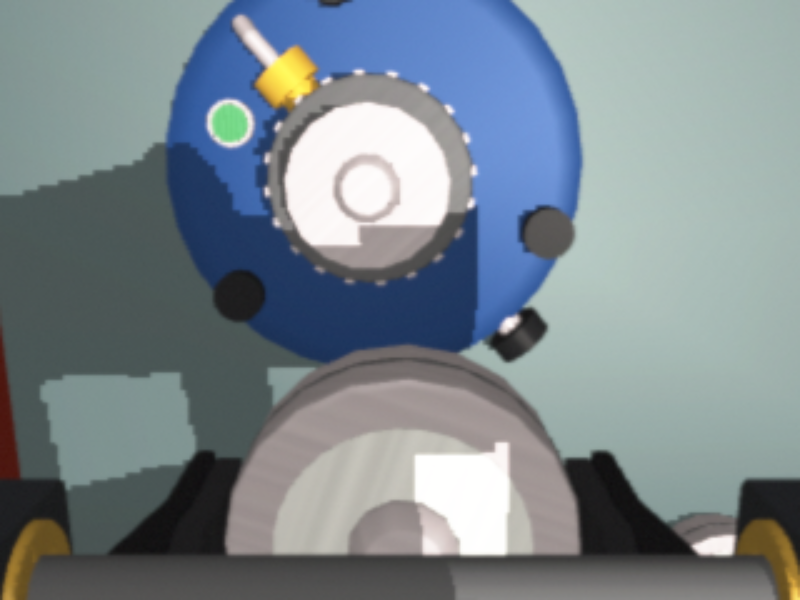

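The carrier spigot is at wrist pixel (306.8,135.2) against a prediction of (310,138), which puts the seat near (0.607, 0.266). The held disc is centred (rim edges at rows 211 and 198, as predicted). I'll let it settle to read the pose.

>>> {"name": "step_arm", "arguments": {
  "steps": [
    [0,0,0,0,0,0,1],
    [0,0,0,0,0,0,1]
  ]
}}

```text
time_s: 15.72
position: [0.5551, 0.2571, 0.2167]
tcp_rot: [[1.0, -0.002, -0.0], [-0.002, -1.0, -0.0], [-0.0, 0.0, -1.0]]
force: [0.8, -0.6, -5.0]
opening: 0.727
grasp_force: 30.0
```

```bash
python3 - <<'E'
from h import *
c=look("w6"); print(c["p"],c["R"].round(4)); print(proj(c,[.6055,.2642,.096]),proj(c,[.607,.266,.096]))
im=c["image"][60:210,220:420]; hsv=cv2.cvtColor(im,cv2.COLOR_RGB2HSV); g=cv2.cvtColor(im,cv2.COLOR_RGB2GRAY)
k=cv2.HoughCircles(cv2.resize(g,None,fx=3,fy=3,interpolation=cv2.INTER_CUBIC),cv2.HOUGH_GRADIENT,1,30,param1=80,param2=20,minRadius=28,maxRadius=125)
print([(220+a/3,60+b/3,r/3) for a,b,r in k[0][:6]])
E
```

```text
[0.5551252  0.25714166 0.21668137] [[ 1.0e+00 -1.5e-03 -4.0e-04]
 [-1.5e-03 -1.0e+00 -2.0e-04]
 [-4.0e-04  2.0e-04 -1.0e+00]]
(np.float64(311.1197604734434), np.float64(139.1764335666395)) (np.float64(308.5872339585163), np.float64(137.0588062444843))
[(np.float32(307.83334), np.float32(134.83334), np.float32(32.899998)), (np.float32(307.83334), np.float32(124.833336), np.float32(35.933334)), (np.float32(294.83334), np.float32(125.166664), np.float32(32.966667)), (np.float32(253.16667), np.float32(109.83333), np.float32(9.633333)), (np.float32(296.16666), np.float32(112.16667), np.float32(37.066666)), (np.float32(380.1667), np.float32(154.5), np.float32(9.633333))]
```

>>> {"name": "step_arm", "arguments": {
  "steps": [
    [0.09,-0.03,0,0,0,0,1],
    [0.173,-0.03,0,0,0,0,1],
    [0.173,-0.03,0.08,0,0,0,1],
    [0.173,-0.03,0.17,0,0,0,1],
    [0.173,-0.03,0.24,0,0,0,1],
    [0.173,-0.03,0.27,0,0,0,1],
    [0.173,-0.03,0.28,0,0,0,1],
    [0.173,-0.03,0.28,0,0,0,1]
  ]
}}

```text
time_s: 16.43
position: [0.6068, 0.2671, 0.1323]
tcp_rot: [[1.0, -0.0, -0.001], [-0.0, -1.0, -0.0], [-0.001, 0.0, -1.0]]
force: [0.4, 0.7, -5.4]
opening: 0.726
grasp_force: 30.0
```

>>> {"name": "step_arm", "arguments": {
  "steps": [
    [0,0,0,0,0,0,1],
    [0,0,0,0,0,0,1],
    [0,0,0,0,0,0,1]
  ]
}}

```text
time_s: 16.68
position: [0.6079, 0.2676, 0.1346]
tcp_rot: [[1.0, 0.0, 0.003], [0.0, -1.0, 0.001], [0.003, -0.001, -1.0]]
force: [0.7, 0.8, -5.6]
opening: 0.732
grasp_force: 30.0
```

>>> {"name": "step_arm", "arguments": {
  "steps": [
    [0,0.003,0.012,0,0,0,1],
    [0,0.003,0.022,0,0,0,1],
    [0,0.003,0.031,0,0,0,1],
    [0,0.003,0.038,0,0,0,1],
    [0,0.003,0.042,0,0,0,1],
    [0,0.003,0.043,0,0,0,1],
    [0,0.003,0.043,0,0,0,1],
    [0,0.003,0.043,0,0,0,1]
  ]
}}

```text
time_s: 17.35
position: [0.6069, 0.2664, 0.1199]
tcp_rot: [[1.0, 0.0, 0.0], [0.0, -1.0, 0.0], [0.0, -0.0, -1.0]]
force: [0.1, -0.7, -5.4]
opening: 0.727
grasp_force: 30.0
```

>>> {"name": "step_arm", "arguments": {
  "steps": [
    [0,0,0.001,0,0,0,1],
    [0,0,0.002,0,0,0,1],
    [0,0,0.002,0,0,0,1]
  ]
}}

```text
time_s: 17.6
position: [0.6068, 0.2664, 0.1193]
tcp_rot: [[1.0, 0.0, 0.0], [0.0, -1.0, 0.0], [0.0, -0.0, -1.0]]
force: [-0.9, -0.2, -4.6]
opening: 0.726
grasp_force: 30.0
```

>>> {"name": "step_arm", "arguments": {
  "steps": [
    [0,0,0.001,0,0,0,1],
    [0,0,0.002,0,0,0,1],
    [0,0,0.002,0,0,0,1]
  ]
}}

```text
time_s: 17.85
position: [0.6068, 0.2664, 0.1192]
tcp_rot: [[1.0, 0.0, 0.0], [0.0, -1.0, 0.0], [0.0, -0.0, -1.0]]
force: [-0.6, -0.7, -1.9]
opening: 0.728
grasp_force: 30.0
```

>>> {"name": "step_arm", "arguments": {
  "steps": [
    [0,0,0.001,0,0,0,1],
    [0,0,0.001,0,0,0,-1],
    [0,0,0.001,0,0,0,-1],
    [0,0,0.001,0,0,0,-1],
    [0,0,0.001,0,0,0,-1],
    [0,0,-0.03,0,0,0,-1],
    [0,0,-0.14,0,0,0,-1],
    [0,0,-0.27,0,0,0,-1]
  ]
}}

```text
time_s: 18.52
position: [0.6049, 0.2658, 0.1979]
tcp_rot: [[1.0, -0.0, -0.007], [-0.0, -1.0, -0.002], [-0.007, 0.002, -1.0]]
force: [0.4, -0.2, -0.6]
opening: 0.992
grasp_force: 0.0
```

>>> {"name": "step_arm", "arguments": {
  "steps": [
    [-0.575,0.487,0,0,0,0,-1],
    [-0.575,0.487,0,0,0,0,-1],
    [-0.575,0.487,0,0,0,0,-1],
    [-0.575,0.487,0,0,0,0,-1],
    [-0.575,0.487,0,0,0,0,-1],
    [-0.575,0.487,0,0,0,0,-1],
    [-0.575,0.487,0,0,0,0,-1],
    [-0.575,0.487,0,0,0,0,-1]
  ]
}}

```text
time_s: 19.18
position: [0.4348, 0.1199, 0.2007]
tcp_rot: [[1.0, -0.002, 0.002], [-0.002, -1.0, 0.0], [0.002, -0.0, -1.0]]
force: [0.8, 0.2, 0.5]
opening: 1.003
grasp_force: 0.0
```

```bash
python3 - <<'E'
from h import *
c=look("w7"); print(c["p"],c["R"].round(4))
print(proj(c,[.4335,.1202,.028]),proj(c,[.45,.0035,.026]))
w=capture("scene")
a=cv2.resize(w["image"][220:340,350:510,::-1],(400,300),interpolation=cv2.INTER_CUBIC)
b=cv2.resize(c["image"][100:280,250:550,::-1],(400,240)); b=cv2.copyMakeBorder(b,0,60,0,0,0)
cv2.imwrite("pics/w7c.png",np.hstack([a,b]))
E
```

```text
[0.43479651 0.11988151 0.20065141] [[ 1.0e+00 -1.5e-03  2.5e-03]
 [-1.5e-03 -1.0e+00  3.0e-04]
 [ 2.5e-03 -3.0e-04 -1.0e+00]]
(np.float64(320.71770051146075), np.float64(192.18442689578904)) (np.float64(451.7422795421085), np.float64(173.5238142238826))
```

View pics/w7c.png

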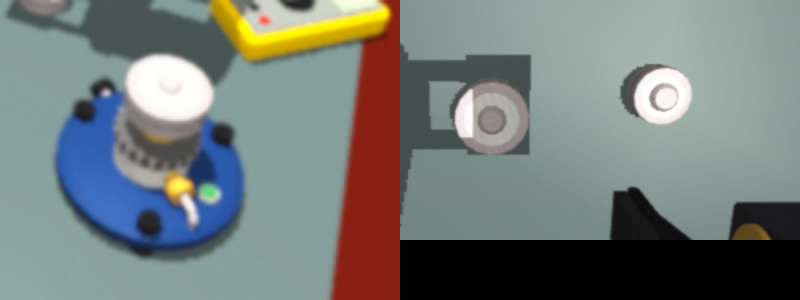

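Steel large is seated on the blue gauge. Steel medium is at wrist pixel (318.6,189.3), which gives (0.4345, 0.121). Steel small is at (448.8,172.8), which gives (0.450, 0.005).

>>> {"name": "step_arm", "arguments": {
  "steps": [
    [0,-0.004,0.08,0,0,0,-1],
    [0,-0.004,0.21,0,0,0,-1],
    [0,-0.004,0.34,0,0,0,-1],
    [0,-0.004,0.45,0,0,0,-1],
    [0,-0.004,0.53,0,0,0,-1],
    [0,-0.004,0.56,0,0,0,-1],
    [0,-0.004,0.572,0,0,0,-1],
    [0,-0.004,0.572,0,0,0,1]
  ]
}}

```text
time_s: 19.95
position: [0.4352, 0.1219, 0.0275]
tcp_rot: [[1.0, 0.001, 0.0], [0.001, -1.0, 0.0], [0.0, -0.0, -1.0]]
force: [0.5, -0.4, -0.1]
opening: 0.971
grasp_force: 0.0
```

>>> {"name": "step_arm", "arguments": {
  "steps": [
    [0,0,0,0,0,0,1],
    [0,0,0,0,0,0,1],
    [0,0,0,0,0,0,1],
    [0,0,0,0,0,0,1],
    [0,0,0,0,0,0,1],
    [0,0,0,0,0,0,1],
    [0,0,0,0,0,0,1],
    [0,0,0,0,0,0,1]
  ]
}}

```text
time_s: 20.62
position: [0.4347, 0.1214, 0.0288]
tcp_rot: [[1.0, 0.0, 0.001], [0.0, -1.0, 0.0], [0.001, -0.0, -1.0]]
force: [-0.4, 0.5, 6.3]
opening: 0.587
grasp_force: 30.0
```

>>> {"name": "step_arm", "arguments": {
  "steps": [
    [0,0,-0.05,0,0,0,1],
    [0,0,-0.17,0,0,0,1],
    [0,0,-0.3,0,0,0,1],
    [0,0,-0.43,0,0,0,1],
    [0.05,-0.04,-0.53,0,0,0,1],
    [0.15,-0.126,-0.56,0,0,0,1],
    [0.25,-0.21,-0.56,0,0,0,1],
    [0.3,-0.252,-0.56,0,0,0,1]
  ]
}}

```text
time_s: 21.28
position: [0.5286, 0.1995, 0.198]
tcp_rot: [[1.0, 0.0, 0.008], [0.0, -1.0, 0.002], [0.008, -0.002, -1.0]]
force: [1.0, -0.9, -2.8]
opening: 0.592
grasp_force: 30.0
```

>>> {"name": "step_arm", "arguments": {
  "steps": [
    [0.09,-0.077,0,0,0,0,1],
    [0.18,-0.154,0,0,0,0,1],
    [0.25,-0.214,0,0,0,0,1],
    [0.274,-0.231,0,0,0,0,1],
    [0.274,-0.231,0,0,0,0,1],
    [0.274,-0.231,0,0,0,0,1],
    [0.274,-0.231,0,0,0,0,1],
    [0.274,-0.231,0,0,0,0,1]
  ]
}}

```text
time_s: 21.95
position: [0.6049, 0.2652, 0.1956]
tcp_rot: [[1.0, -0.001, -0.003], [-0.001, -1.0, -0.001], [-0.003, 0.001, -1.0]]
force: [-0.2, -0.6, -2.7]
opening: 0.591
grasp_force: 30.0
```

>>> {"name": "step_arm", "arguments": {
  "steps": [
    [0,-0.002,0.04,0,0,0,1],
    [0,-0.002,0.08,0,0,0,1],
    [0,-0.002,0.12,0,0,0,1],
    [0,-0.002,0.145,0,0,0,1],
    [0,-0.002,0.16,0,0,0,1],
    [0,-0.002,0.16,0,0,0,1],
    [0,-0.002,0.16,0,0,0,1],
    [0,-0.002,0.16,0,0,0,1]
  ]
}}

```text
time_s: 22.62
position: [0.607, 0.2671, 0.1484]
tcp_rot: [[1.0, 0.0, 0.001], [0.0, -1.0, 0.0], [0.001, -0.0, -1.0]]
force: [-0.8, 0.1, -2.7]
opening: 0.59
grasp_force: 30.0
```

>>> {"name": "step_arm", "arguments": {
  "steps": [
    [0,0,0,0,0,0,1],
    [0,0,0,0,0,0,1],
    [0,0,0,0,0,0,1]
  ]
}}

```text
time_s: 22.87
position: [0.6068, 0.2671, 0.1487]
tcp_rot: [[1.0, 0.0, 0.001], [0.0, -1.0, 0.0], [0.001, -0.0, -1.0]]
force: [0.0, -0.0, -2.5]
opening: 0.59
grasp_force: 30.0
```

Needs about 5.7 mm more, with seating expected at 0.1428.

>>> {"name": "step_arm", "arguments": {
  "steps": [
    [0,0.001,0.006,0,0,0,1],
    [0,0.001,0.011,0,0,0,1],
    [0,0.001,0.014,0,0,0,1],
    [0,0.001,0.016,0,0,0,1],
    [0,0.001,0.017,0,0,0,1],
    [0,0.001,0.017,0,0,0,1],
    [0,0.001,0.017,0,0,0,1]
  ]
}}

```text
time_s: 23.45
position: [0.6066, 0.2667, 0.143]
tcp_rot: [[1.0, 0.0, 0.0], [0.0, -1.0, 0.0], [0.0, -0.0, -1.0]]
force: [0.8, -0.3, -3.9]
opening: 0.589
grasp_force: 30.0
```

>>> {"name": "step_arm", "arguments": {
  "steps": [
    [0,0,0.001,0,0,0,1],
    [0,0,0.002,0,0,0,1],
    [0,0,0.002,0,0,0,1]
  ]
}}

```text
time_s: 23.7
position: [0.6066, 0.2667, 0.1429]
tcp_rot: [[1.0, 0.0, 0.0], [0.0, -1.0, 0.0], [0.0, -0.0, -1.0]]
force: [-0.7, -0.8, 0.6]
opening: 0.588
grasp_force: 30.0
```

>>> {"name": "step_arm", "arguments": {
  "steps": [
    [0,0,0,0,0,0,-1],
    [0,0,0,0,0,0,-1],
    [0,0,0,0,0,0,-1],
    [0,0,0,0,0,0,-1],
    [0,0,-0.03,0,0,0,-1],
    [0,0,-0.12,0,0,0,-1],
    [0,0,-0.23,0,0,0,-1],
    [0,0,-0.23,0,0,0,-1]
  ]
}}

```text
time_s: 24.37
position: [0.6107, 0.2679, 0.2189]
tcp_rot: [[1.0, 0.0, 0.013], [0.0, -1.0, 0.003], [0.013, -0.003, -1.0]]
force: [0.4, 0.0, 1.5]
opening: 0.988
grasp_force: 0.0
```

>>> {"name": "step_arm", "arguments": {
  "steps": [
    [-0.522,0.874,0,0,0,0,-1],
    [-0.522,0.874,0,0,0,0,-1],
    [-0.522,0.874,0,0,0,0,-1],
    [-0.522,0.874,0,0,0,0,-1],
    [-0.522,0.874,0,0,0,0,-1],
    [-0.522,0.874,0,0,0,0,-1],
    [-0.522,0.874,0,0,0,0,-1],
    [-0.522,0.874,0,0,0,0,-1]
  ]
}}

```text
time_s: 25.03
position: [0.4469, 0.0016, 0.2118]
tcp_rot: [[1.0, -0.002, -0.002], [-0.002, -1.0, -0.001], [-0.002, 0.001, -1.0]]
force: [0.5, -0.6, -0.2]
opening: 0.999
grasp_force: 0.0
```

>>> {"name": "step_arm", "arguments": {
  "steps": [
    [0,0,0,0,0,0,-1],
    [0,0,0,0,0,0,-1],
    [0,0,0,0,0,0,-1]
  ]
}}

```text
time_s: 25.28
position: [0.451, 0.0047, 0.2119]
tcp_rot: [[1.0, 0.0, 0.002], [0.0, -1.0, -0.0], [0.002, 0.0, -1.0]]
force: [0.1, 0.4, 0.3]
opening: 1.002
grasp_force: 0.0
```

```bash
python3 - <<'E'
from h import *
c=look("w8"); print(c["p"],c["R"].round(4))
print(proj(c,[.450,.005,.026]))
w=capture("scene")
a=cv2.resize(w["image"][220:340,350:510,::-1],(400,300),interpolation=cv2.INTER_CUBIC)
b=cv2.resize(c["image"][100:280,170:470,::-1],(400,240)); b=cv2.copyMakeBorder(b,0,60,0,0,0)
cv2.imwrite("pics/w8c.png",np.hstack([a,b]))
E
```

```text
[0.45101046 0.00470117 0.21187741] [[ 1.e+00  1.e-04  2.e-03]
 [ 1.e-04 -1.e+00 -1.e-04]
 [ 2.e-03  1.e-04 -1.e+00]]
(np.float64(320.67225270130666), np.float64(188.39867322051242))
```

View pics/w8c.png

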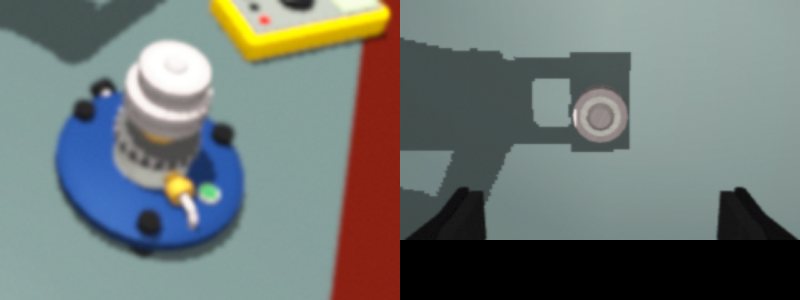

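Medium is seated. Steel small is at wrist pixel (320,187), directly under the tool. Descend.

>>> {"name": "step_arm", "arguments": {
  "steps": [
    [0,-0.001,0.1,0,0,0,-1],
    [0,-0.001,0.23,0,0,0,-1],
    [0,-0.001,0.36,0,0,0,-1],
    [0,-0.001,0.48,0,0,0,-1],
    [0,-0.001,0.57,0,0,0,-1],
    [0,-0.001,0.6,0,0,0,-1],
    [0,-0.001,0.61,0,0,0,0],
    [0,-0.001,0.61,0,0,0,0]
  ]
}}

```text
time_s: 26.05
position: [0.4504, 0.0053, 0.0281]
tcp_rot: [[1.0, 0.001, -0.0], [0.001, -1.0, 0.0], [-0.0, -0.0, -1.0]]
force: [-0.5, -0.1, -0.3]
opening: 0.923
grasp_force: 0.0
```

>>> {"name": "step_arm", "arguments": {
  "steps": [
    [0,0,0,0,0,0,1],
    [0,0,0,0,0,0,1],
    [0,0,0,0,0,0,1],
    [0,0,0,0,0,0,1],
    [0,0,0,0,0,0,1],
    [0,0,0,0,0,0,1],
    [0,0,0,0,0,0,1],
    [0,0,0,0,0,0,1]
  ]
}}

```text
time_s: 26.72
position: [0.4502, 0.0047, 0.0288]
tcp_rot: [[1.0, 0.0, 0.001], [0.0, -1.0, -0.0], [0.001, 0.0, -1.0]]
force: [-0.6, -0.2, 5.6]
opening: 0.45
grasp_force: 30.0
```

>>> {"name": "step_arm", "arguments": {
  "steps": [
    [0,0,0,0,0,0,1],
    [0,0,0,0,0,0,1],
    [0,0,0,0,0,0,1]
  ]
}}

```text
time_s: 26.97
position: [0.4501, 0.0047, 0.0288]
tcp_rot: [[1.0, 0.0, 0.001], [0.0, -1.0, -0.0], [0.001, 0.0, -1.0]]
force: [-0.6, 0.3, 6.1]
opening: 0.446
grasp_force: 30.0
```

>>> {"name": "step_arm", "arguments": {
  "steps": [
    [0,0,-0.05,0,0,0,1],
    [0,0,-0.17,0,0,0,1],
    [0,0,-0.3,0,0,0,1],
    [0,0,-0.43,0,0,0,1],
    [0.03,-0.05,-0.55,0,0,0,1],
    [0.1,-0.167,-0.6,0,0,0,1],
    [0.17,-0.28,-0.6,0,0,0,1],
    [0.23,-0.38,-0.6,0,0,0,1]
  ]
}}

```text
time_s: 27.63
position: [0.5206, 0.1204, 0.2103]
tcp_rot: [[1.0, -0.001, 0.004], [-0.001, -1.0, 0.0], [0.004, -0.0, -1.0]]
force: [0.2, 0.0, -1.6]
opening: 0.454
grasp_force: 30.0
```

>>> {"name": "step_arm", "arguments": {
  "steps": [
    [0.07,-0.117,0,0,0,0,1],
    [0.14,-0.234,0,0,0,0,1],
    [0.21,-0.35,0,0,0,0,1],
    [0.27,-0.45,0,0,0,0,1],
    [0.293,-0.49,0,0,0,0,1],
    [0.293,-0.493,0,0,0,0,1],
    [0.293,-0.493,0,0,0,0,1],
    [0.293,-0.493,0,0,0,0,1]
  ]
}}

```text
time_s: 28.3
position: [0.6054, 0.2657, 0.2073]
tcp_rot: [[1.0, 0.0, -0.003], [0.0, -1.0, -0.001], [-0.003, 0.001, -1.0]]
force: [0.6, 0.2, -1.9]
opening: 0.448
grasp_force: 30.0
```

>>> {"name": "step_arm", "arguments": {
  "steps": [
    [0,0,0,0,0,0,1],
    [0,0,0,0,0,0,1],
    [0,0,0,0,0,0,1]
  ]
}}

```text
time_s: 28.55
position: [0.6065, 0.2655, 0.2086]
tcp_rot: [[1.0, -0.001, -0.0], [-0.001, -1.0, -0.0], [-0.0, 0.0, -1.0]]
force: [0.0, 0.0, -1.7]
opening: 0.453
grasp_force: 30.0
```

Descend from 0.2086 to about 0.170, then slowly to 0.165.

>>> {"name": "step_arm", "arguments": {
  "steps": [
    [0.001,-0.003,0.03,0,0,0,1],
    [0.001,-0.003,0.06,0,0,0,1],
    [0.001,-0.003,0.09,0,0,0,1],
    [0.001,-0.003,0.115,0,0,0,1],
    [0.001,-0.003,0.125,0,0,0,1],
    [0.001,-0.003,0.13,0,0,0,1],
    [0.001,-0.003,0.13,0,0,0,1],
    [0.001,-0.003,0.13,0,0,0,1]
  ]
}}

```text
time_s: 29.22
position: [0.6073, 0.2677, 0.1694]
tcp_rot: [[1.0, 0.0, 0.0], [0.0, -1.0, 0.0], [0.0, -0.0, -1.0]]
force: [0.0, -0.2, -1.4]
opening: 0.455
grasp_force: 30.0
```

>>> {"name": "step_arm", "arguments": {
  "steps": [
    [0,0,0.004,0,0,0,1],
    [0,0,0.007,0,0,0,1],
    [0,0,0.009,0,0,0,1],
    [0,0,0.01,0,0,0,1],
    [0,0,0.01,0,0,0,1],
    [0,0,0.01,0,0,0,1],
    [0,0,0.01,0,0,0,1]
  ]
}}

```text
time_s: 29.8
position: [0.6072, 0.2676, 0.1665]
tcp_rot: [[1.0, 0.0, 0.0], [0.0, -1.0, 0.0], [0.0, -0.0, -1.0]]
force: [-0.7, -0.9, -1.8]
opening: 0.454
grasp_force: 30.0
```

>>> {"name": "step_arm", "arguments": {
  "steps": [
    [0,0.002,0.002,0,0,0,1],
    [0,0.002,0.004,0,0,0,1],
    [0,0.002,0.005,0,0,0,1],
    [0,0.002,0.005,0,0,0,1],
    [0,0.002,0.005,0,0,0,1]
  ]
}}

```text
time_s: 30.22
position: [0.6071, 0.2669, 0.165]
tcp_rot: [[1.0, 0.0, 0.0], [0.0, -1.0, -0.0], [0.0, 0.0, -1.0]]
force: [-0.2, -0.2, -0.6]
opening: 0.449
grasp_force: 30.0
```

>>> {"name": "step_arm", "arguments": {
  "steps": [
    [0,0,0.001,0,0,0,1],
    [0,0,0.002,0,0,0,1],
    [0,0,0.002,0,0,0,1]
  ]
}}

```text
time_s: 30.47
position: [0.6071, 0.2669, 0.1649]
tcp_rot: [[1.0, 0.0, 0.0], [0.0, -1.0, -0.0], [0.0, 0.0, -1.0]]
force: [-1.9, -1.3, 2.9]
opening: 0.452
grasp_force: 30.0
```

Seated (force from -1.7 N to +2.9 N). Release and withdraw.

>>> {"name": "step_arm", "arguments": {
  "steps": [
    [0,0,0,0,0,0,-1],
    [0,0,0,0,0,0,-1],
    [0,0,0,0,0,0,-1],
    [0,0,0,0,0,0,-1],
    [0,0,-0.03,0,0,0,-1],
    [0,0,-0.12,0,0,0,-1],
    [0,0,-0.25,0,0,0,-1],
    [0,0,-0.25,0,0,0,-1]
  ]
}}

```text
time_s: 31.13
position: [0.6116, 0.2683, 0.2477]
tcp_rot: [[1.0, 0.0, 0.015], [0.0, -1.0, 0.004], [0.015, -0.004, -1.0]]
force: [1.6, -0.3, 2.1]
opening: 0.956
grasp_force: 0.0
```

>>> {"name": "step_arm", "arguments": {
  "steps": [
    [-0.5,0.6,0,0,0,0,-1],
    [-0.5,0.6,0,0,0,0,-1],
    [-0.5,0.6,0,0,0,0,-1],
    [-0.5,0.6,0,0,0,0,-1],
    [-0.5,0.6,0,0,0,0,-1],
    [-0.5,0.6,0,0,0,0,-1],
    [-0.5,0.6,0,0,0,0,-1],
    [-0.5,0.6,0,0,0,0,-1]
  ]
}}

```text
time_s: 31.8
position: [0.4572, 0.0862, 0.2402]
tcp_rot: [[1.0, -0.002, 0.002], [-0.002, -1.0, 0.0], [0.002, -0.0, -1.0]]
force: [0.6, 1.1, 0.5]
opening: 1.003
grasp_force: 0.0
```

```bash
python3 - <<'E'
from h import *
w=capture("scene")["image"]
a=cv2.resize(w[220:340,350:510,::-1],(400,300),interpolation=cv2.INTER_CUBIC)
b=cv2.resize(w[150:270,130:290,::-1],(400,300),interpolation=cv2.INTER_CUBIC)
d=cv2.resize(w[100:348,80:520,::-1],(532,300))
cv2.imwrite("pics/end.png",np.vstack([np.hstack([a,b]),cv2.copyMakeBorder(d,0,0,0,268,0)]))
E
```

```text
(no output)
```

View pics/end.png

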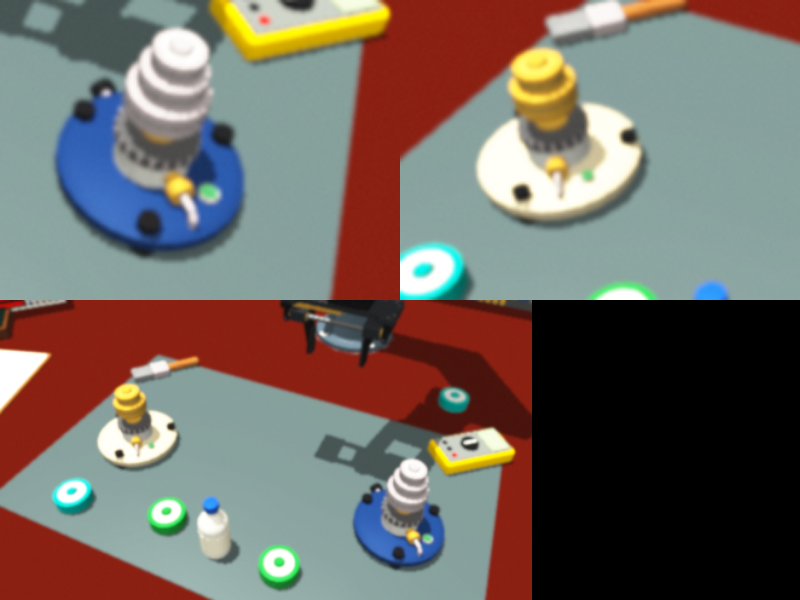

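Both stacks stand straight in the right order, the bystanders are undisturbed, and the robot is clear.

```bash
python3 -c "
from rig import *
print(hand_in())"
```

```text
the job is handed in; nothing more can be done
None
```

The job is handed in at about 32 s of the 104 s allowed: three steel masses on the blue gauge and two brass on the cream one, largest at the bottom, all seated flat in the final picture, with the multimeter, bottle, brush and look-alikes left alone.

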